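# Open the child-resistant solvent jug

### The arm

A 6-joint arm with a two-finger parallel gripper is mounted at the origin on a cart in front of the work surface, level with it; the furniture and walls round the work are solid. World frame = base frame: x ahead of the robot, y to its left, z up, the work surface at z = 0. Lengths are in m, angles in degrees, forces in N, time in s.
With the tool pointing down it reaches from about 0.4 to 0.925 m from the base axis. Payload 12.5 kg.
Tool frame: the origin (TCP) lies at the very end of the fingers, on their centre line; the grasp point (between the pads) lies 19 mm behind it; z points along the fingers, y is the line along which they close (so a half turn about z gives the same grasp; the last joint's range is limited). The gripper opens to 95 mm and grips with 3 to 60 N. Pads are 20 mm wide; open, the fingers measure 119 mm over their backs; the gripper's body (75 mm by 180 mm) begins 59 mm behind the grasp point.
Start: joints at [-81.624, 28.126, 89.318, -0, 62.55, -6.05], TCP at [0.156, -0.605, 0.215] pointing down, gripper open.
Joint ranges: [-177.58, 177.58], [-47.91, 125.51], [2.72, 160], [-65.01, 245.01], [3.68, 167.84], [-153.87, 153.87]. Speed limits (degrees/s): [127.2, 127.2, 159.86, 180, 180, 180].

### API

Orientations are given as a 3x3 rotation matrix whose columns are the frame's x, y, z axes.
In Python, from workcell import robot, read_camera, silhouettes gives the robot as it stands.
- The arm moves only by the tool arm_command, never from a script. Its argument "plan" is a list that holds one entry, the list of rows, each a list of 6 numbers: the shift along the tool's x, y, z in mm, then the turn, a rotation vector about the tool's x, y, z in rad. A call has 1 to 12 rows; each row is the pose to reach, as a shift and turn from the pose commanded when the call began, along the tool's axes at that moment; what a row does not reach only later rows make up. A row lasts 1/12 s, in which the tool goes at most 41.7 mm and 7.16 degrees, less where a joint would pass 70% of its speed; a pose out of reach is approached as far as the arm can. A call with a gripper value outside its range is refused whole. "jaw" is the finger opening in mm, from 0 to 95.1, set as the call begins (left out, the last holds). The fingers move at their own pace and stop on an object; "squeeze" is the grip in N (left out, the last holds). Time passes only in rows, so rows that repeat a pose let the fingers close. It gives the time, the measured TCP pose, the force, the opening and the grip force at its end, in the units of the state.
- robot.state(): the state, without advancing time (a new reading comes with each control period).
- read_camera(name): name is "scene" or "top" or "wrist"; returns a dict with "color" (480x640x3 uint8, red, green, blue), "fx", "fy", "cx", "cy" (pixels), "rvec" (rotation vector, rad) and "tvec" (3), from world to camera coordinates, as OpenCV has them. Camera axes: x right, y down, z forward; pixel columns grow to the right and rows downward; lengths in m; the calibration is good to about 2 mm. A picture is of the moment at which its call begins. There is no depth.
- robot.job_done(): hands the job in; it is judged then, once.
Trained networks look in a picture, given as the dict that the camera call returned (one of the last four; its "shot" number tells which), for a name from the list of things; names that differ only in an ending like _2 or _b are one class to them, and where a whole thing is asked for, a point or a joint stands for the part that bears it (a point fixed in the world has none). Each returns a list of dicts, best first, with "score" (0 to 1); they miss things now and then, are a little off and sometimes report something else, mostly with a low value. They report only what shows in the picture. A call takes as long as a camera call.
- silhouettes(thing, picture): "pixels" (480x640 bool, what is visible of it) and "location" ([column, row] in pixels, amid what is visible of it).
The state is a dict: "time": time; "joint_positions": joint angles; "joint_velocities": joint speeds; "joint_efforts": joint torques, N m; "ee_pos": TCP position; "tool_rot": TCP orientation; "wrist_force": force on the tool from outside, world axes, zero at the start; "moment": the same for the moment, N m; "opening": finger opening in m; "gripper_force": force on a finger pad.
Only numpy, scipy, OpenCV 4.12 (cv2) and the standard library are available. Lean on these libraries where they do the work, as an engineer would, in place of code of your own. Each camera call takes 0.05 s, during which the arm holds its last target. There are 200 camera calls.

### The job

Carry the small white jug upright by its handle (never by the cap) to the metal cradle, stand it upright inside the cradle's low walls and let go of it. Then open its child-resistant cap: press the cap down hard, turn it about 80 degrees counter-clockwise seen from above, and lift it straight off while the jug stays standing in the cradle. Set the cap down, not dropped, right way up in the black iron pan, leave the jug in the cradle, and do not disturb the brass weight, the porcelain dish or the tea light.

Things in the scene. Friction and masses are not known exactly. Their poses are not given: they have to be found in the camera images.
- jug: Small white plastic jug standing on the bench, 0.42 to 0.63 kg with its black winged cap. Body 116 mm (x) by 60 mm (y) by 84 mm high; origin at the centre of its underside, z up. The neck with the cap stands at x = -33 mm, the carrying handle at x = +33 mm. Centre of mass near x = +20 mm, y = 0, 50 mm up.
- jug_handle (a point): Centre of the handle's grip bar: 42 mm long in the jug's x, 12 mm thick in the jug's y, 14 mm tall; its centre lies 115 mm above the jug's underside and 33 mm from the jug's origin in x. Open gap of 24 mm between bar and jug. Pinch it from above across its 12 mm. Axes as the jug's.
- jug_neck (a point): Point on the neck's axis where the closed cap's origin lies: x = -33 mm, 92 mm above the jug's underside; axes as the jug's. The cap is locked here by two inside lugs in pockets under two hooks; a spring in the neck pushes it up with 8 N, plus 1.3 N per mm pressed (14.5 N at 5 mm, 17 N at 7 mm). Taken off, the spring's blunt grey plunger shows in the neck.
- cap: Black child-resistant cap, 60 g, 48 mm in diameter, 34 mm high with its wing; origin at the centre of its lower rim, z up. Closed, its x points along the jug's x within 5 degrees. Locked until pressed 4.5 mm down, stopped at 8 mm. Held 5 to 8 mm down it turns counter-clockwise from above (not clockwise); after 50 to 125 degrees relative to the jug (80 is good) it lifts straight off.
- cap_wing (a point): Centre of the wing on the cap's flat top, 27 mm above the cap's origin, axes as the cap's: a bar 44 mm long (x), 14 mm thick (y), 14 mm tall. The flat top lies 7 mm below this point and reaches 24 mm from the axis all round: fingers can take the wing across its 14 mm and bear on the flat top beside it.
- cradle: Fixed open aluminium tray, 134 mm (x) by 78 mm (y) outside, 24 mm high; inside 126 by 70 mm, floor 4 mm above the bench, so the jug has 5 mm play on each side. Origin at the centre of its underside. The jug goes in with its long side along the cradle's x, either way round.
- pan: Small round black iron pan standing on the bench, 122 mm in diameter, 29 mm high, loose; origin at the centre of its underside. Its floor is flat over at least 80 mm in diameter, 3 mm above the bench.
- weight_100: Bystander: brass weight, 29 mm in diameter, 34 mm high; origin at the centre of its underside.
- evaporating_dish: Bystander: white porcelain dish, 70 mm in diameter, 27 mm high; origin at the centre of its underside.
- tealight_0: Bystander: tea light, 39 mm in diameter, 19 mm high; origin at the centre of its underside.

How it is judged:
By the outcome, as a careful person would: the job done as asked, in the order asked, and still so for the second after the job is handed in, with the robot touching nothing.
It also fails if it takes over 61 s, if anything falls off the work surface, if the arm or the gripper's body presses on something with over 40 N, if the wrist force passes 120 N, or if a joint passes its speed limit or range.

## Working session

There is one attempt and no reset: what is moved stays moved. The work goes in short steps, Python scripts to look and compute and a tool call to move; the robot and the scene stay as the last step left them, time stands still between calls to the robot, and variables do not carry over. Pictures are saved under pics/ and viewed, at most 10 in all, crops included, and the job is handed in when it is done.

Besides the shell and the picture viewer there is one more tool, called after "Call:" as name(argument=value, ...) on one line, values as JSON. arm_command: Moves the arm, as the interface text tells. Its arguments: {"type":"object","properties":{"plan":{"type":"array"},"jaw":{"type":"number"},"squeeze":{"type":"number"}},"required":["plan"]}

```bash
mkdir -p pics; ls
cat > h.py <<'E'
import numpy as np, cv2
from workcell import robot, read_camera, silhouettes
def P(c):
    R=cv2.Rodrigues(np.array(c["rvec"],float))[0]; return R,np.array(c["tvec"],float).ravel()
def ray(c,uv):
    R,t=P(c); d=R.T@np.array([(uv[0]-c["cx"])/c["fx"],(uv[1]-c["cy"])/c["fy"],1]); return -R.T@t,d/np.linalg.norm(d)
def atz(c,uv,z):
    o,d=ray(c,uv); return o+d*(z-o[2])/d[2]
def tri(cs,uvs):
    A=0;b=0;
    for c,u in zip(cs,uvs):
        o,d=ray(c,u); M=np.eye(3)-np.outer(d,d); A=A+M; b=b+M@o
    return np.linalg.solve(A,b)
def proj(c,p):
    return cv2.projectPoints(np.array(p,float).reshape(-1,1,3),np.array(c["rvec"],float),np.array(c["tvec"],float),np.array([[c["fx"],0,c["cx"]],[0,c["fy"],c["cy"]],[0,0,1]]),None)[0].reshape(-1,2)
def save(c,n,s=1): cv2.imwrite(n,cv2.cvtColor(c["color"],cv2.COLOR_RGB2BGR))
E
python3 - <<'E'
from h import *
np.set_printoptions(precision=4,suppress=True)
cs={n:read_camera(n) for n in("scene","top")}
for n,c in cs.items(): save(c,f"pics/{n}0.png"); print(n,c["fx"],ray(c,(320,240)))
for t in["jug","jug_handle","jug_neck","cap","cap_wing","cradle","pan","weight_100","evaporating_dish","tealight_0"]:
    L=[]
    for n,c in cs.items():
        s=silhouettes(t,c)[:2]
        for q in s: print(t,n,round(q["score"],2),np.round(q["location"],1),q["pixels"].sum(), atz(c,q["location"],0.0))
        if s: L.append((c,s[0]["location"]))
    if len(L)==2: print("   tri",tri(*zip(*L)))
print(robot.state())
E
```

```text
pics
scene 524.3459009710368 (array([-0.0302, -1.0123,  0.507 ]), array([ 0.5357,  0.7522, -0.3837]))
top 499.67376551664177 (array([ 0.328 , -0.2771,  0.9181]), array([ 0.2016,  0.0138, -0.9794]))
jug scene 0.71 [308.6 229.7] 1217 [0.6964 0.0585 0.    ]
jug top 0.8 [217.2 185.4] 2302 [ 0.6113 -0.0604  0.    ]
jug top 0.59 [349.2 340.9] 1264 [ 0.3353 -0.3285  0.    ]
   tri [ 0.5963 -0.0786  0.0655]
jug_handle scene 0.64 [306.  227.2] 1226 [0.7016 0.0781 0.    ]
jug_handle top 0.86 [220.  185.1] 2192 [ 0.6123 -0.0657  0.    ]
   tri [ 0.5906 -0.084   0.0755]
jug_neck scene 0.87 [306.3 224.9] 1193 [0.7121 0.0917 0.    ]
jug_neck top 0.55 [219.5 184.2] 2257 [ 0.614  -0.0645  0.    ]
   tri [ 0.5909 -0.0844  0.0811]
cap scene 0.87 [285.5 210.3] 349 [0.7338 0.2297 0.    ]
cap top 0.29 [347.8 344.5] 1228 [ 0.3288 -0.3263  0.    ]
   tri [ 0.3544 -0.3294  0.2337]
cap_wing top 0.9 [191.8 191.5] 706 [ 0.5961 -0.0131  0.    ]
cradle scene 0.71 [315.3 300.7] 853 [ 0.4863 -0.2645  0.    ]
cradle top 0.86 [307.9 269.7] 3649 [ 0.4595 -0.2454  0.    ]
   tri [ 0.4741 -0.2537 -0.0033]
pan scene 0.5
[... 662 characters left out ...]
0.2676  0.    ]
tealight_0 top 0.71 [386. 183.] 368 [ 0.6366 -0.3837  0.    ]
   tri [ 0.4626 -0.3368  0.0626]
{'time': 1.1, 'joint_positions': array([-81.6219,  28.1275,  89.3165,  -0.0001,  62.5507,  -6.0508]), 'joint_velocities': array([ 0.0827, -0.0275,  0.0348, -0.0022,  0.0239,  0.022 ]), 'joint_efforts': array([ -0.0007, -61.2482, -25.8431,   0.0692,   0.0444,   0.    ]), 'ee_pos': array([ 0.1558, -0.6053,  0.2147]), 'tool_rot': array([[ 0.9685,  0.2492,  0.    ],
       [ 0.2492, -0.9685, -0.0001],
       [-0.    ,  0.0001, -1.    ]]), 'wrist_force': array([ 0.3459, -1.0845,  0.024 ]), 'moment': array([-0.0096,  0.0114, -0.0038]), 'gripper_force': 0.0, 'opening': 0.09526761271816642}
```

View pics/scene0.png

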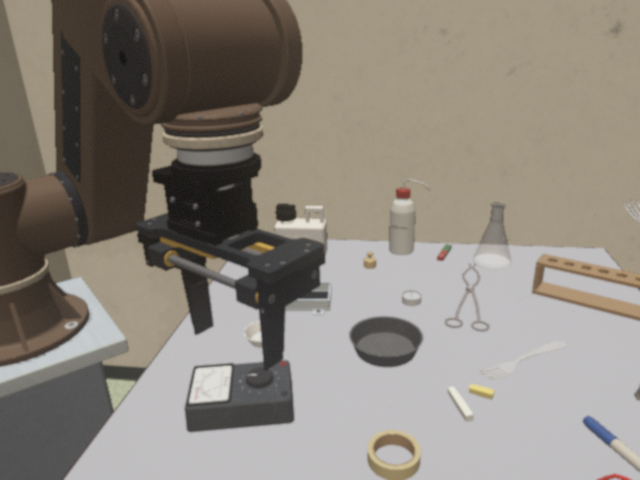

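View pics/top0.png

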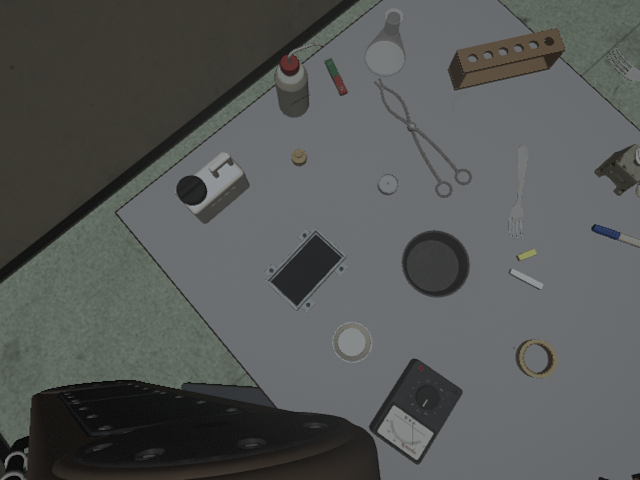

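The scene shows the jug behind the gripper, cap at (286,212), handle at (314,212). Top view: cap (192,191), handle bar about (222,166), cradle (307,270) with its outer corners about (297,309), (346,261), (316,231) and (268,277), pan (435,263), weight (299,157), tea light (388,184), dish (352,342).

Run:
```python
from h import *
np.set_printoptions(precision=4,suppress=True)
t=read_camera("top"); s=read_camera("scene")
c=silhouettes("cap_wing",t)[0]["location"]; print("cap",c,atz(t,c,.11),"handle",atz(t,(222,166),.119), "tri cap",tri([t,s],[c,(286,213)]),"tri h",tri([t,s],[(222,166),(314.5,208)]))
for n in("cradle","pan"):
    m=silhouettes(n,t)[0]["pixels"].astype(np.uint8)
    if n=="cradle": m=cv2.morphologyEx(m,cv2.MORPH_OPEN,np.ones((9,9)))
    r=cv2.minAreaRect(cv2.findNonZero(m)); b=cv2.boxPoints(r)
    W=np.array([atz(t,p,.024 if n=="cradle" else .029) for p in b]); print(n,r,W,W.mean(0))
    for i in range(4):
        d=W[(i+1)%4]-W[i]; print(np.linalg.norm(d),np.degrees(np.arctan2(d[1],d[0])))
J=np.array([[*robot.state()["joint_positions"]]]);print(J, robot.state()["ee_pos"])
w=read_camera("wrist"); S=robot.state(); R,tt=P(w); print("cam in tool",S["tool_rot"].T@(-R.T@tt-S["ee_pos"]),"\n",S["tool_rot"].T@R.T, w["fx"])
```

```text
cap [191.9, 189.4] [ 0.5677 -0.0445  0.11  ] handle [ 0.6091 -0.0929  0.119 ] tri cap [ 0.5685 -0.0424  0.1042] tri h [ 0.61   -0.0938  0.12  ]
cradle ((306.3509521484375, 269.07171630859375), (56.63800811767578, 74.94400024414062), 42.51044845581055) [[ 0.4364 -0.1615  0.024 ]
 [ 0.5441 -0.2456  0.024 ]
 [ 0.4778 -0.3258  0.024 ]
 [ 0.3732 -0.2413  0.024 ]] [ 0.4579 -0.2435  0.024 ]
0.1366722075801794 -37.94734731121907
0.10415348971854126 -129.5802743857345
0.13448283631529237 141.06188106795403
0.10178862758609174 51.625702198312915
pan ((434.9230041503906, 263.88458251953125), (67.39607238769531, 64.34522247314453), 56.3099365234375) [[ 0.4937 -0.3915  0.029 ]
 [ 0.5664 -0.4871  0.029 ]
 [ 0.467  -0.5552  0.029 ]
 [ 0.3975 -0.4608  0.029 ]] [ 0.4812 -0.4736  0.029 ]
0.1200638666713166 -52.77485111498563
0.1204786656594028 -145.56048790879655
0.11723552631080797 126.3779478160095
0.11864115975454077 35.76941529757176
[[-81.6241  28.1275  89.3199   0.0008  62.5517  -6.0521]] [ 0.1557 -0.6053  0.2146]
cam in tool [ 0.075   0.0004 -0.1703] 
 [[-0.0001 -0.9647 -0.2633]
 [ 1.     -0.0001 -0.0001]
 [ 0.0001 -0.2633  0.9647]] 405.22562456199296
```

Run:
```python
from h import *
np.set_printoptions(precision=4,suppress=True)
t=read_camera("top"); s=read_camera("scene")
A=atz(t,(117,212),0)[:2];B=atz(t,(350,6),0)[:2];d=(B-A)/np.linalg.norm(B-A);n=np.array([-d[1],d[0]])
print(A,B,d,np.degrees(np.arctan2(d[1],d[0])))
for p in([.61,-.0935],[.568,-.0435]): print("dist edge",(np.array(p)-A)@n)
for z in(0,-.4,-.8): 
  W=[atz(t,p,z)[:2] for p in((0,282),(90,211))]; print(z,W,[(w-A)@n for w in W])
```

```text
[0.5467 0.1241] [ 1.017  -0.2949] [ 0.7466 -0.6653] -41.703091799081896
dist edge -0.12034096842002034
dist edge -0.11095222126145794
0 [array([0.4006, 0.32  ]), array([0.5454, 0.1756])] [np.float64(0.04909778069107029), np.float64(0.03760751655130321)]
-0.4 [array([0.4322, 0.5802]), array([0.6402, 0.3728])] [np.float64(0.26437140564760925), np.float64(0.24787529792537286)]
-0.8 [array([0.4638, 0.8404]), array([0.7349, 0.57  ])] [np.float64(0.47964503060414815), np.float64(0.45814307929944237)]
```

Run:
```python
import cv2
a=cv2.imread("pics/top0.png")[0:300,0:400]; cv2.imwrite("pics/c1.png",cv2.convertScaleAbs(cv2.resize(a,(800,600)),alpha=2))
```

```text
(no output)
```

View pics/c1.png

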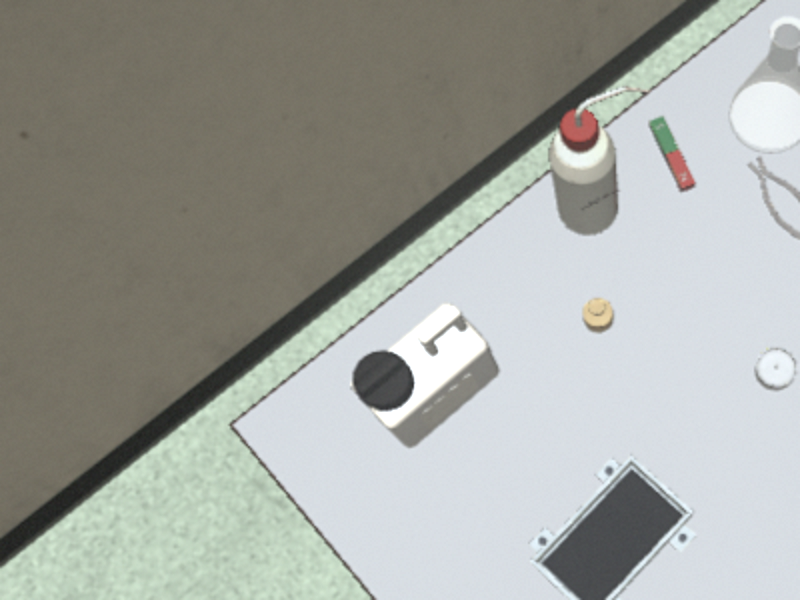

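The cap's wing lies along the jug's x at crop (383,380) → px (191.5,190), the handle is at crop (443,328) → px (221.5,164), and the wall is well clear of the bench edge. Next I move over the jug.

Call:
arm_command(plan=[[[561,-398,-35,0,0,1.134],[561,-398,-35,0,0,1.134],[561,-398,-35,0,0,1.134],[561,-398,-35,0,0,1.134],[561,-398,-35,0,0,1.134],[561,-398,-35,0,0,1.134],[561,-398,-35,0,0,1.134],[561,-398,-35,0,0,1.134],[561,-398,-35,0,0,1.134],[561,-398,-35,0,0,1.134],[561,-398,-35,0,0,1.134],[561,-398,-35,0,0,1.134]]], jaw=50)

```text
time: 2.5
ee_pos: [0.4663, -0.2381, 0.2394]
tool_rot: [[0.635, -0.773, 0.0], [-0.773, -0.635, -0.0], [0.001, -0.0, -1.0]]
wrist_force: [0.2, -0.7, 0.4]
opening: 0.0499
gripper_force: 0.0
```

Run:
```python
from h import *
np.set_printoptions(precision=4,suppress=True)
w=read_camera("wrist"); w=read_camera("wrist"); save(w,"pics/w_cr.png"); print(robot.state()["ee_pos"])
np.savez("cam_cr.npz",**{k:w[k] for k in("fx","fy","cx","cy","rvec","tvec","color")})
for n in("cradle",):
    q=silhouettes(n,w)[0]; print(q["score"],q["location"],atz(w,q["location"],.024))
    m=cv2.morphologyEx(q["pixels"].astype(np.uint8),cv2.MORPH_OPEN,np.ones((25,25)))
    r=cv2.minAreaRect(cv2.findNonZero(m)); b=cv2.boxPoints(r); W=np.array([atz(w,p,.024) for p in b]); print(b,W,W.mean(0))
```

```text
[ 0.4681 -0.2359  0.2395]
0.76 [330.1, 204.7] [ 0.4638 -0.2439  0.024 ]
[[272.2942 145.135 ]
 [364.3285 130.4932]
 [386.1043 267.3698]
 [294.07   282.0116]] [[ 0.5413 -0.2525  0.024 ]
 [ 0.4841 -0.3169  0.024 ]
 [ 0.3793 -0.2309  0.024 ]
 [ 0.4407 -0.1596  0.024 ]] [ 0.4613 -0.24    0.024 ]
```

View pics/w_cr.png

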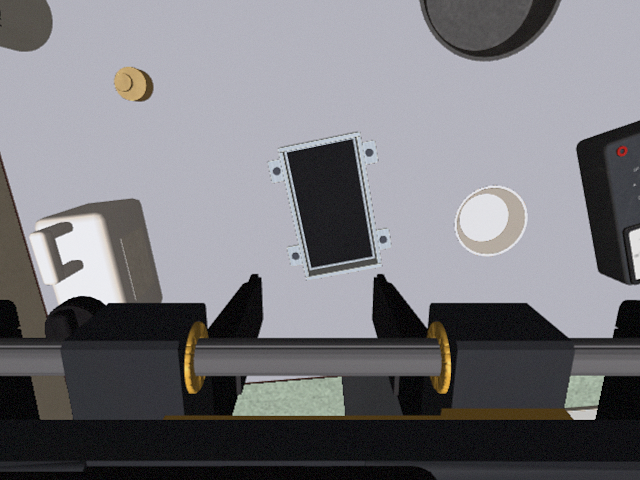

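The cradle shows at (330,205) with outer corners near (278,147), (359,133), (382,264) and (304,279). The jug is at lower left, and the weight and dish are clear of it. I continue to the jug.

Call:
arm_command(plan=[[[-37,-201,-10,0,0,0],[-37,-201,-10,0,0,0],[-37,-201,-10,0,0,0],[-37,-201,-10,0,0,0],[-37,-201,-10,0,0,0],[-37,-201,-10,0,0,0],[-37,-201,-10,0,0,0]]])

```text
time: 3.23
ee_pos: [0.5973, -0.0833, 0.2485]
tool_rot: [[0.637, -0.771, -0.001], [-0.771, -0.637, -0.0], [-0.0, 0.001, -1.0]]
wrist_force: [0.3, -0.9, 0.5]
opening: 0.05
gripper_force: 0.0
```

Run:
```python
from h import *
np.set_printoptions(precision=4,suppress=True)
w=dict(np.load("cam_cr.npz"))
W=np.array([atz(w,p,.024) for p in((278,147),(359,133),(382,264),(304,279))]); print(W,W.mean(0))
for i in range(4):
    d=W[(i+1)%4]-W[i]; print(np.linalg.norm(d),np.degrees(np.arctan2(d[1],d[0])))
c=read_camera("wrist"); print(robot.state()["ee_pos"]); save(c,"pics/w_jug.png")
np.savez("cam_j1.npz",**{k:c[k] for k in("fx","fy","cx","cy","rvec","tvec","color")})
for n in("cap","jug"):
    for q in silhouettes(n,c)[:1]:
        m=q["pixels"].astype(np.uint8); print(n,q["score"],q["location"],cv2.minAreaRect(cv2.findNonZero(m)))
```

```text
[[ 0.5361 -0.2545  0.024 ]
 [ 0.4864 -0.312   0.024 ]
 [ 0.3849 -0.231   0.024 ]
 [ 0.435  -0.1685  0.024 ]] [ 0.4606 -0.2415  0.024 ]
0.07602857728907363 -130.8527919659756
0.1299471580735237 141.3903557852177
0.0800789159351493 51.21420628114162
0.1327403355388902 -40.383191082075264
[ 0.5966 -0.0842  0.2486]
cap 0.64 [309.4, 283.6] ((312.1400451660156, 284.98004150390625), (60.20000076293945, 61.0), 36.86989974975586)
jug 0.6 [304.7, 215.2] ((305.86395263671875, 231.66693115234375), (133.55140686035156, 70.85655212402344), 84.17366027832031)
```

View pics/w_jug.png

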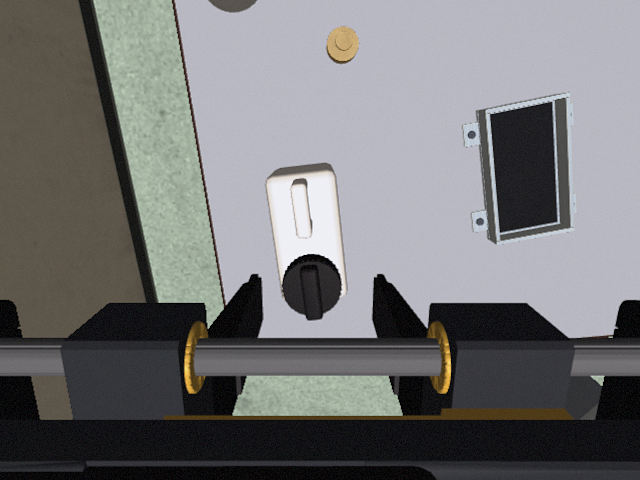

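Run:
```python
from h import *
np.set_printoptions(precision=4,suppress=True)
w=dict(np.load("cam_cr.npz")); j=dict(np.load("cam_j1.npz")); t=read_camera("top")
W=np.array([tri([w,j],[a,b]) for a,b in zip(((278,147),(359,133),(382,264),(304,279)),((479,108),(569,94),(574,233),(494,243)))]); print("cradle",W,W.mean(0))
for i in range(4):
    d=W[(i+1)%4]-W[i]; print(np.linalg.norm(d),np.degrees(np.arctan2(d[1],d[0])))
print("handle tri",tri([j,t],[(301,208),(221.5,164)]),atz(j,(301,208),.122),"cap tri",tri([j,t],[(311,287),(191.5,189)]),atz(j,(311,287),.115))
h=atz(j,(301,208),.122);c=atz(j,(312,292),.126);d=h-c;print(c,np.linalg.norm(d),np.degrees(np.arctan2(d[1],d[0])))
a=atz(j,(299,180),.122)-atz(j,(302,238),.122);print(np.linalg.norm(a),np.degrees(np.arctan2(a[1],a[0])))
v=cv2.resize(j["color"][150:335,230:390,::-1],(640,740)); cv2.imwrite("pics/c2.png",cv2.convertScaleAbs(v[:600],alpha=0.8))
```

```text
cradle [[ 0.5373 -0.2537  0.0104]
 [ 0.4862 -0.312   0.0235]
 [ 0.3817 -0.2288  0.0208]
 [ 0.4349 -0.1682  0.0223]] [ 0.46   -0.2407  0.0192]
0.0785723725788518 -131.19880210365142
0.1335349699358096 141.49663663602817
0.08064525076063508 48.74055856580438
0.13383460294084756 -39.8566063225638
handle tri [ 0.6172 -0.0874  0.106 ] [ 0.6184 -0.0889  0.122 ] cap tri [ 0.5693 -0.0416  0.1074] [ 0.5711 -0.0427  0.115 ]
[ 0.5706 -0.0436  0.126 ] 0.06607705748702825 -43.48508205607033
0.043894885703913186 -48.16387206618911
```

View pics/c2.png

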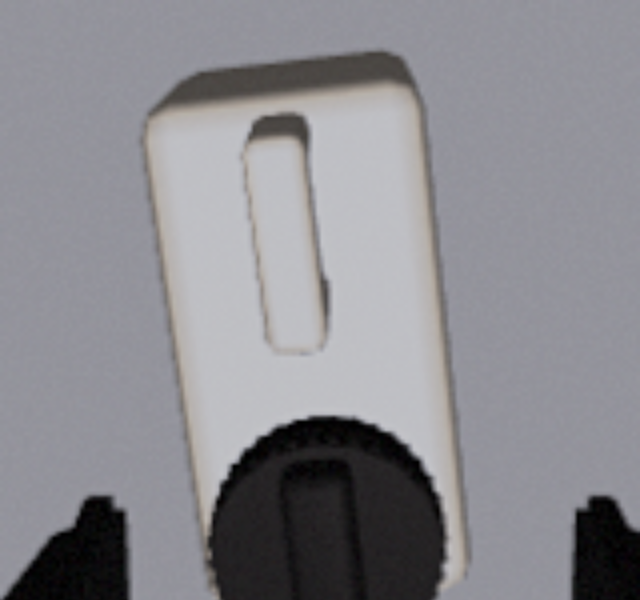

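The crop shows the bar from (275,140) to (297,350), so px (298.7,185) to (304.2,237.5), centre (301.5,211). The cap's centre is at crop (328,540).

Run:
```python
from h import *
np.set_printoptions(precision=4,suppress=True)
j=dict(np.load("cam_j1.npz")); t=read_camera("top")
f=lambda d:(np.linalg.norm(d),np.degrees(np.arctan2(d[1],d[0])))
h=atz(j,(301.5,211),.122);c=atz(j,(311.5,291.5),.126);print(h,c,f(h-c))
print("bar",f(atz(j,(298.7,185),.122)-atz(j,(304.2,237.5),.122)))
print("sides",f(atz(j,(266.5,180),.084)-atz(j,(276,260),.084)),f(atz(j,(335.5,177),.084)-atz(j,(343.5,260),.084)),"tri",tri([j,t],[(301.5,211),(221.5,164.5)]))
print("width",atz(j,(266.5,180),.084),atz(j,(335.5,177),.084))
S=robot.state();print(S["tool_rot"].T@(h-S["ee_pos"]),S["ee_pos"],S["time"])
```

```text
[ 0.6167 -0.0874  0.122 ] [ 0.5711 -0.0436  0.126 ] (np.float64(0.06332758739045151), np.float64(-43.85114429610391))
bar (np.float64(0.03998735126394033), np.float64(-45.16028734119603))
sides (np.float64(0.06952686539406579), np.float64(-45.535237347987504)) (np.float64(0.072154558261286), np.float64(-44.24756569565964)) tri [ 0.6156 -0.087   0.1078]
width [ 0.6516 -0.0825  0.084 ] [ 0.6094 -0.1205  0.084 ]
[ 0.0148 -0.0142  0.1271] [ 0.5964 -0.085   0.2491] 3.4833
```

Call:
arm_command(plan=[[[15,-14,40,0,0,-0.098],[15,-14,80,0,0,-0.098],[15,-14,100,0,0,-0.098],[15,-14,115,0,0,-0.098],[15,-14,130,0,0,-0.098],[15,-14,142,0,0,-0.098],[15,-14,152,0,0,-0.098],[15,-14,152,0,0,-0.098]]])

```text
time: 4.15
ee_pos: [0.6165, -0.0867, 0.0954]
tool_rot: [[0.707, -0.707, -0.002], [-0.707, -0.707, 0.0], [-0.002, 0.001, -1.0]]
wrist_force: [-0.3, 0.6, 0.1]
opening: 0.0502
gripper_force: 0.0
```

Call:
arm_command(plan=[[[0,0,0,0,0,0],[0,0,0,0,0,0],[0,0,0,0,0,0],[0,0,0,0,0,0],[0,0,0,0,0,0],[0,0,0,0,0,0]]], jaw=0, squeeze=45)

```text
time: 4.65
ee_pos: [0.6175, -0.0862, 0.0974]
tool_rot: [[0.708, -0.706, 0.001], [-0.706, -0.708, -0.0], [0.001, -0.0, -1.0]]
wrist_force: [-0.5, 0.2, 0.8]
opening: 0.0157
gripper_force: 0.0
```

Call:
arm_command(plan=[[[0,0,0,0,0,0],[0,0,0,0,0,0],[0,0,0,0,0,0],[0,0,0,0,0,0]]])

```text
time: 4.98
ee_pos: [0.6174, -0.0863, 0.0971]
tool_rot: [[0.708, -0.706, 0.0], [-0.706, -0.708, -0.0], [0.0, -0.0, -1.0]]
wrist_force: [-0.3, -0.5, 1.5]
opening: 0.0119
gripper_force: 45.0
```

Call:
arm_command(plan=[[[0,0,-4,0,0,0],[0,0,-14,0,0,0],[0,0,-34,0,0,0],[0,0,-54,0,0,0],[0,0,-70,0,0,0],[0,0,-80,0,0,0],[0,0,-80,0,0,0]]])

```text
time: 5.57
ee_pos: [0.6181, -0.0863, 0.1795]
tool_rot: [[0.708, -0.706, 0.003], [-0.706, -0.708, -0.001], [0.003, -0.002, -1.0]]
wrist_force: [0.6, -0.4, -3.6]
opening: 0.0117
gripper_force: 45.0
```

Run:
```python
from h import *
np.set_printoptions(precision=4,suppress=True)
S=robot.state();print(S["ee_pos"],S["wrist_force"],S["moment"],S["opening"],S["gripper_force"])
c=read_camera("wrist"); s=read_camera("scene"); S=robot.state(); np.savez("cam_j2.npz",**{k:c[k] for k in("fx","fy","cx","cy","rvec","tvec","color")})
a=c["color"][100:340,200:440,::-1]; b=s["color"][150:350,200:400,::-1]
cv2.imwrite("pics/c3.png",np.hstack([cv2.resize(a,(400,400)),cv2.resize(b,(400,400))]))
```

```text
[ 0.6181 -0.0863  0.1795] [ 0.5555 -0.4003 -3.5841] [-0.0165 -0.0904 -0.0231] 0.011672858873314408 44.95429873466492
```

View pics/c3.png

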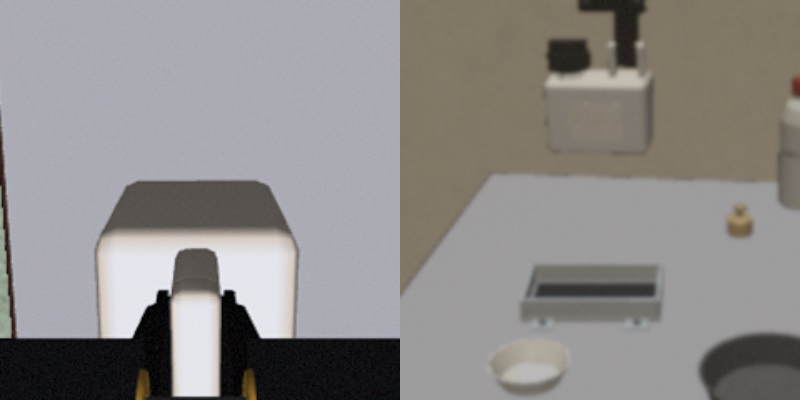

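The jug hangs upright, square to the fingers. In the left panel the bar end is at (195,290) and the body at 97 to 299, so the bar centre is about 1 mm ahead of the TCP. I fit the cradle pose from the clicked corners.

Run:
```python
from h import *
from scipy.optimize import least_squares
np.set_printoptions(precision=4,suppress=True)
w=dict(np.load("cam_cr.npz")); j=dict(np.load("cam_j1.npz")); t=read_camera("top")
L=[(.067,.039),(.067,-.039),(-.067,-.039),(-.067,.039)]
O=[(w,[(278,147),(359,133),(382,264),(304,279)],1),(j,[(479,108),(569,94),(574,233),(494,243)],1)]
def corners(p,z=.024):
    c,s=np.cos(p[2]),np.sin(p[2]); return [(p[0]+c*x-s*y,p[1]+s*x+c*y,z) for x,y in L]
f=lambda p:np.concatenate([(proj(c,corners(p))-np.array(o)).ravel() for c,o,_ in O])
r=least_squares(f,[.46,-.24,-.69],x_scale=[.01,.01,.05],loss="soft_l1"); print(r.x,np.degrees(r.x[2]),f(r.x).reshape(-1,2))
ims=[]
for c,(u,v,k) in((w,(230,100,200)),(j,(430,60,200)),(t,(240,200,130))):
    im=c["color"][...,::-1].copy(); s=3
    cr=cv2.resize(im[v:v+k,u:u+k],(400,400),interpolation=cv2.INTER_CUBIC)
    cv2.polylines(cr,[np.int32((proj(c,corners(r.x))-[u,v]+.5)*400/k)],True,(0,0,255),1); ims.append(cr[:, :266] if 0 else cv2.resize(cr,(266,266)) if 0 else cr)
cv2.imwrite("pics/c4.png",np.hstack(ims[:2]))
S=robot.state(); print(S["ee_pos"],S["time"])
```

```text
[ 0.4607 -0.2405 -0.6942] -39.774632391787165 [[-1.6743  0.2812]
 [ 0.1783 -1.7028]
 [-1.8376  2.8101]
 [ 0.0644  1.1478]
 [ 5.508   0.3277]
 [ 0.6543 -2.195 ]
 [-1.1721 -2.1542]
 [ 0.8551  1.6849]]
[ 0.6169 -0.0861  0.1761] 5.7167
```

View pics/c4.png

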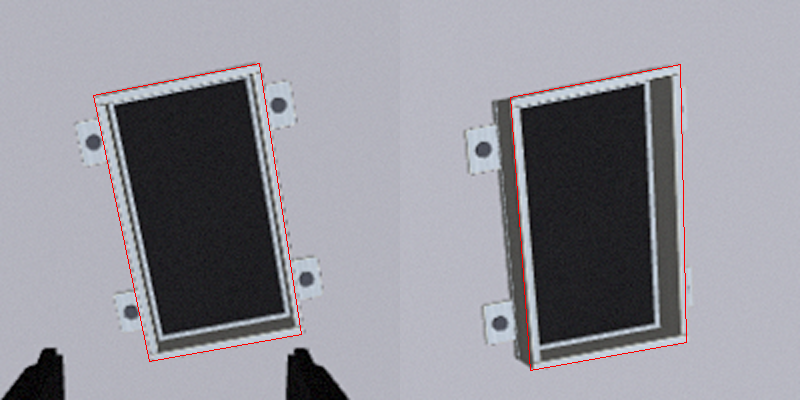

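The fitted outline (red) lies on the cradle's rim in both views. Next I carry the jug over it.

Call:
arm_command(plan=[[[2,12,0,0,0,-0.005],[5,35,0,0,0,-0.015],[9,65,0,0,0,-0.027],[14,97,0,0,0,-0.04],[18,130,0,0,0,-0.054],[23,162,0,0,0,-0.068],[27,190,0,0,0,-0.08],[29,207,0,0,0,-0.088],[30,217,0,0,0,-0.0905],[30,217,0,0,0,-0.0905],[30,217,0,0,0,-0.0905]]])

```text
time: 6.63
ee_pos: [0.4851, -0.2611, 0.1766]
tool_rot: [[0.768, -0.64, -0.001], [-0.64, -0.768, 0.001], [-0.001, -0.0, -1.0]]
wrist_force: [0.7, 0.1, -4.5]
opening: 0.0116
gripper_force: 45.0
```

Run:
```python
from h import *
np.set_printoptions(precision=4,suppress=True)
S=robot.state();R=S["tool_rot"]; print(S["ee_pos"],np.degrees(np.arctan2(R[1,0],R[0,0])),R.T@(np.array([.4853,-.2610,.101])-S["ee_pos"]),S["wrist_force"],S["time"])
```

```text
[ 0.4851 -0.2611  0.1766] -39.81342707633503 [ 0.0002 -0.0002  0.0756] [ 0.7048  0.0518 -4.5281] 6.6333
```

Call:
arm_command(plan=[[[0,0,8,0,0,0],[0,0,20,0,0,0],[0,0,32,0,0,0],[0,0,43,0,0,0],[0,0,51,0,0,0],[0,0,58,0,0,0],[0,0,64,0,0,0],[0,0,69,0,0,0],[0,0,72,0,0,0],[0,0,74,0,0,0],[0,0,75,0,0,0],[0,0,75,0,0,0]]])

```text
time: 7.63
ee_pos: [0.4854, -0.2611, 0.1021]
tool_rot: [[0.769, -0.639, 0.0], [-0.639, -0.769, -0.0], [0.0, 0.0, -1.0]]
wrist_force: [0.0, 0.3, -5.2]
opening: 0.0116
gripper_force: 45.0
```

Call:
arm_command(plan=[[[0,0,0.5,0,0,0],[0,0,1,0,0,0],[0,0,1.5,0,0,0],[0,0,1.5,0,0,0]]])

```text
time: 7.97
ee_pos: [0.4856, -0.2614, 0.1011]
tool_rot: [[0.769, -0.639, 0.001], [-0.639, -0.769, -0.001], [0.001, 0.0, -1.0]]
wrist_force: [-0.5, -0.4, 2.9]
opening: 0.0118
gripper_force: 45.0
```

Call:
arm_command(plan=[[[0,0,0,0,0,0],[0,0,0,0,0,0],[0,0,0,0,0,0],[0,0,0,0,0,0],[0,0,0,0,0,0],[0,0,-15,0,0,0],[0,0,-45,0,0,0],[0,0,-80,0,0,0],[0,0,-110,0,0,0],[0,0,-130,0,0,0],[0,0,-130,0,0,0]]], jaw=50)

```text
time: 8.88
ee_pos: [0.4865, -0.2618, 0.2347]
tool_rot: [[0.769, -0.639, 0.006], [-0.639, -0.769, -0.004], [0.007, -0.001, -1.0]]
wrist_force: [0.1, -0.3, 0.8]
opening: 0.0503
gripper_force: 0.0
```

Run:
```python
from h import *
np.set_printoptions(precision=4,suppress=True)
S=robot.state();R=S["tool_rot"]; print(S["ee_pos"],np.degrees(np.arctan2(R[1,0],R[0,0])),S["time"])
c=read_camera("wrist"); s=read_camera("scene"); np.savez("cam_k.npz",**{k:c[k] for k in("fx","fy","cx","cy","rvec","tvec","color")})
a=c["color"][110:350,200:440,::-1]; b=s["color"][170:350,220:400,::-1]
cv2.imwrite("pics/c5.png",np.hstack([cv2.convertScaleAbs(cv2.resize(a,(600,600),interpolation=cv2.INTER_CUBIC),alpha=.8)[:,:560],cv2.resize(b,(240,600))]))
h=np.array([.4607,-.2405,0])+[.7687*.033,-.6397*.033,.123]; n=np.array([.4607,-.2405,0])+[-.7687*.033,.6397*.033,.130]
q=proj(c,[h,n]); print(q,(q-[200,110])*2.5)
```

```text
[ 0.4865 -0.2618  0.2347] -39.74233683415236 8.8833
[[318.3203 238.078 ]
 [318.2391 326.0292]] [[295.8009 320.1949]
 [295.5977 540.0731]]
```

View pics/c5.png

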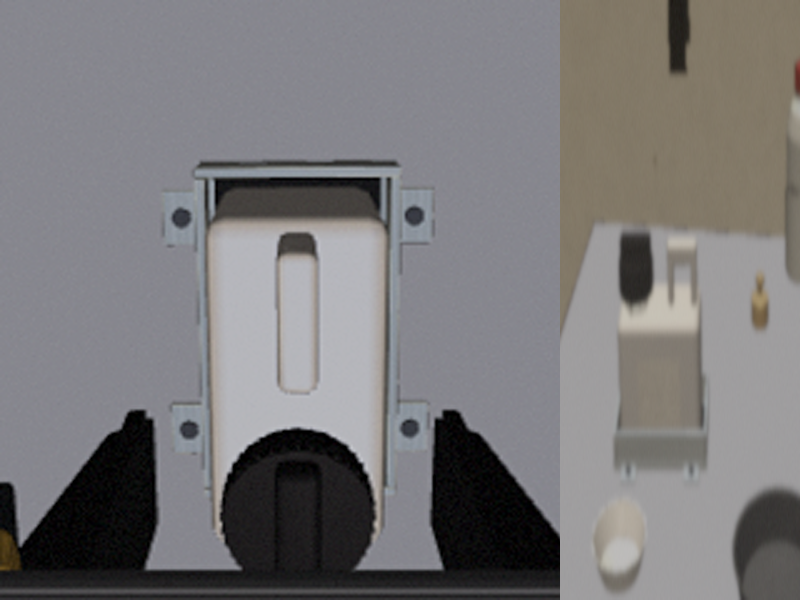

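The jug stands inside the cradle, square and centred: bar at crop (298,320) against a predicted (296,320), wing at (298,525) along the jug's x. I move to the cap.

Call:
arm_command(plan=[[[-20,0,0,0,0,0],[-50,0,5,0,0,0],[-65,0,20,0,0,0],[-65,0,45,0,0,0],[-65,0,70,0,0,0],[-65,0,88,0,0,0],[-65,0,98,0,0,0],[-65,0,103,0,0,0],[-65,0,103,0,0,0],[-65,0,103,0,0,0]]], jaw=34)

```text
time: 9.82
ee_pos: [0.4352, -0.2194, 0.1272]
tool_rot: [[0.769, -0.639, -0.001], [-0.639, -0.769, 0.0], [-0.001, 0.0, -1.0]]
wrist_force: [0.5, -0.9, -0.6]
opening: 0.0342
gripper_force: 0.0
```

Run:
```python
from h import *
np.set_printoptions(precision=4,suppress=True)
S=robot.state();R=S["tool_rot"]; print(S["ee_pos"],np.degrees(np.arctan2(R[1,0],R[0,0])),R.T@(np.array([.4355,-.2196,.1165])-S["ee_pos"]),S["wrist_force"],S["time"],S["joint_positions"])
c=read_camera("wrist"); cv2.imwrite("pics/c6.png",cv2.convertScaleAbs(cv2.resize(c["color"][100:340,200:440,::-1],(600,600)),alpha=1.3))
```

```text
[ 0.4352 -0.2194  0.1272] -39.74863793850051 [ 0.0003 -0.      0.0107] [ 0.5379 -0.9306 -0.5558] 9.8167 [-34.5231  24.0492 113.7663  -0.0059  42.2387  95.23  ]
```

View pics/c6.png

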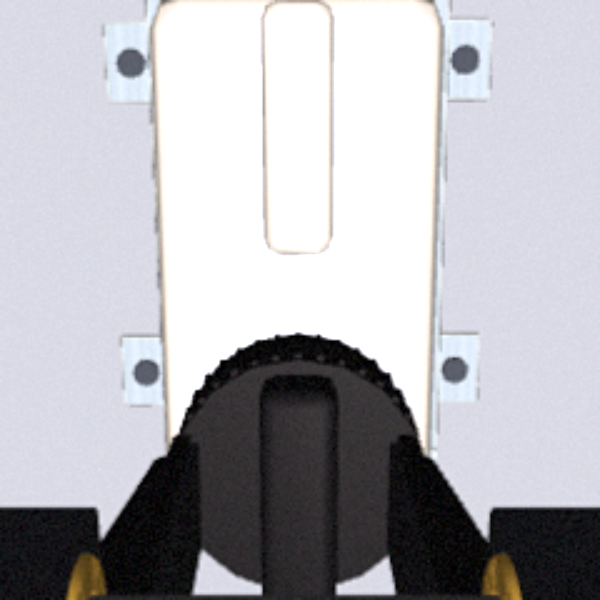

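The wing is centred between the open fingers at crop (298,480). I descend onto the flat top.

Call:
arm_command(plan=[[[0,0,4,0,0,0],[0,0,7,0,0,0],[0,0,9,0,0,0],[0,0,10,0,0,0],[0,0,10.5,0,0,0],[0,0,10.5,0,0,0]]])

```text
time: 10.37
ee_pos: [0.4353, -0.2195, 0.117]
tool_rot: [[0.769, -0.639, 0.0], [-0.639, -0.769, -0.0], [0.0, 0.0, -1.0]]
wrist_force: [-0.4, 0.6, 0.4]
opening: 0.0339
gripper_force: 0.0
```

Call:
arm_command(plan=[[[0,0,0,0,0,0],[0,0,0,0,0,0],[0,0,0,0,0,0],[0,0,0,0,0,0],[0,0,0,0,0,0],[0,0,0,0,0,0]]], jaw=0, squeeze=40)

```text
time: 10.87
ee_pos: [0.4353, -0.2196, 0.1171]
tool_rot: [[0.769, -0.639, 0.0], [-0.639, -0.769, -0.0], [0.0, 0.0, -1.0]]
wrist_force: [-1.7, -1.3, 1.4]
opening: 0.0136
gripper_force: 40.0
```

Call:
arm_command(plan=[[[0,0,1,0,0,0],[0,0,2,0,0,0],[0,0,3,0,0,0],[0,0,4,0,0,0],[0,0,4,0,0,0],[0,0,4,0,0,0]]])

```text
time: 11.37
ee_pos: [0.4352, -0.2197, 0.1136]
tool_rot: [[0.769, -0.639, 0.0], [-0.639, -0.769, -0.001], [0.001, 0.0, -1.0]]
wrist_force: [-4.9, -1.9, 10.9]
opening: 0.0139
gripper_force: 40.0
```

Call:
arm_command(plan=[[[0,0,1,0,0,0],[0,0,2,0,0,0],[0,0,3,0,0,0],[0,0,3.5,0,0,0],[0,0,3.5,0,0,0],[0,0,3.5,0,0,0]]])

```text
time: 11.87
ee_pos: [0.4352, -0.2198, 0.1104]
tool_rot: [[0.769, -0.639, 0.0], [-0.639, -0.769, -0.001], [0.001, 0.001, -1.0]]
wrist_force: [-6.4, -2.7, 15.2]
opening: 0.0135
gripper_force: 40.0
```

Call:
arm_command(plan=[[[0,0,0.4,0,0,-0.03],[0,0,0.7,0,0,-0.09],[0,0,0.7,0,0,-0.16],[0,0,0.7,0,0,-0.24],[0,0,0.7,0,0,-0.32],[0,0,0.7,0,0,-0.4],[0,0,0.7,0,0,-0.48],[0,0,0.7,0,0,-0.56],[0,0,0.7,0,0,-0.63],[0,0,0.7,0,0,-0.68],[0,0,0.7,0,0,-0.7],[0,0,0.7,0,0,-0.7]]])

```text
time: 12.87
ee_pos: [0.4361, -0.2197, 0.11]
tool_rot: [[1.0, 0.008, 0.002], [0.008, -1.0, -0.001], [0.002, 0.001, -1.0]]
wrist_force: [-0.6, 1.1, 16.1]
opening: 0.0134
gripper_force: 40.0
```

Run:
```python
from h import *
np.set_printoptions(precision=4,suppress=True)
S=robot.state();R=S["tool_rot"]; print(S["ee_pos"],np.degrees(np.arctan2(R[1,0],R[0,0])),S["wrist_force"],S["moment"],S["opening"],S["time"])
t=read_camera("top"); c=read_camera("wrist"); 
for n,k in(("jug_handle",t),("jug",t)):
    m=silhouettes(n,k)
    if m: m=m[0]["pixels"].astype(np.uint8); r=cv2.minAreaRect(cv2.findNonZero(m)); W=[atz(k,p,.084)for p in cv2.boxPoints(r)]; print(n,r,[np.degrees(np.arctan2(*(W[i+1]-W[i])[1::-1])) for i in(0,1,2)])
```

```text
[ 0.4361 -0.2197  0.11  ] 0.43297435498377146 [-0.5854  1.119  16.1346] [ 0.5077  0.1454 -0.0329] 0.013366610610716029 12.8667
```

Call:
arm_command(plan=[[[0,0,0,0,0,-0.03],[0,0,0,0,0,-0.09],[0,0,0,0,0,-0.16],[0,0,0,0,0,-0.24],[0,0,0,0,0,-0.32],[0,0,0,0,0,-0.4],[0,0,0,0,0,-0.48],[0,0,0,0,0,-0.56],[0,0,0,0,0,-0.63],[0,0,0,0,0,-0.7],[0,0,0,0,0,-0.72],[0,0,0,0,0,-0.72]]])

```text
time: 14.07
ee_pos: [0.4359, -0.2191, 0.1099]
tool_rot: [[0.747, 0.665, 0.002], [0.665, -0.747, -0.0], [0.001, 0.001, -1.0]]
wrist_force: [-0.3, 6.3, 16.1]
opening: 0.0138
gripper_force: 40.0
```

Call:
arm_command(plan=[[[0,0,-1,0,0,0],[0,0,-2,0,0,0],[0,0,-4,0,0,0],[0,0,-6,0,0,0],[0,0,-8,0,0,0],[0,0,-10,0,0,0],[0,0,-10,0,0,0]]])

```text
time: 14.65
ee_pos: [0.4355, -0.2193, 0.1192]
tool_rot: [[0.748, 0.664, 0.001], [0.664, -0.748, -0.0], [0.0, 0.0, -1.0]]
wrist_force: [0.8, 2.2, 4.5]
opening: 0.0137
gripper_force: 40.0
```

Call:
arm_command(plan=[[[0,0,-4,0,0,0],[0,0,-9,0,0,0],[0,0,-15,0,0,0],[0,0,-22,0,0,0],[0,0,-30,0,0,0],[0,0,-42,0,0,0],[0,0,-58,0,0,0],[0,0,-74,0,0,0],[0,0,-85,0,0,0],[0,0,-90,0,0,0],[0,0,-90,0,0,0]]])

```text
time: 15.57
ee_pos: [0.4356, -0.2197, 0.2101]
tool_rot: [[0.748, 0.664, 0.002], [0.664, -0.748, -0.001], [0.0, 0.002, -1.0]]
wrist_force: [0.5, 0.1, -0.7]
opening: 0.0136
gripper_force: 40.0
```

Run:
```python
from h import *
np.set_printoptions(precision=4,suppress=True)
S=robot.state();R=S["tool_rot"]; print(S["ee_pos"],np.degrees(np.arctan2(R[1,0],R[0,0])),S["wrist_force"],S["opening"],S["time"])
t=read_camera("top"); s=read_camera("scene"); w=read_camera("wrist")
for n in("cap","jug"):
    for nm,k in(("scene",s),("wrist",w)):
        m=silhouettes(n,k)
        for q in m[:1]: print(n,nm,q["score"],q["location"],q["pixels"].sum())
print("expected in scene: jug",proj(s,[.4607,-.2405,.046]),"cap",proj(s,[S["ee_pos"]-[0,0,.01]]),"wrist cap",proj(w,[S["ee_pos"]-[0,0,.01]]))
pr=[]
for k in(t,s):
    q=silhouettes("pan",k)
    if q: pr.append((k,q[0])); print("pan",q[0]["score"],q[0]["location"])
k=pr[0][0];m=pr[0][1]["pixels"].astype(np.uint8)
(e,ax,an)=cv2.fitEllipse(cv2.convexHull(cv2.findNonZero(m)));print(e,ax,atz(k,e,.029),atz(k,e,.0145),"scene",atz(s,pr[-1][1]["location"],.015))
```

```text
[ 0.4356 -0.2197  0.2101] 41.61414044544238 [ 0.4917  0.0982 -0.7341] 0.013602102622080595 15.5667
cap scene 0.64 [274.0, 205.4] 466
cap wrist 0.72 [317.7, 276.8] 5495
jug scene 0.8 [295.3, 276.6] 3086
jug wrist 0.89 [367.5, 214.1] 11752
expected in scene: jug [[296.6561 279.4071]] cap [[274.9985 204.2587]] wrist cap [[316.7477 291.7433]]
pan 0.75 [435.6, 262.5]
pan 0.66 [386.3, 338.1]
(435.135986328125, 263.7547302246094) (66.04461669921875, 69.71595001220703) [ 0.4806 -0.4741  0.029 ] [ 0.4831 -0.4773  0.0145] scene [ 0.4887 -0.4667  0.015 ]
```

Call:
arm_command(plan=[[[-7,12,0,0,0,0],[-22,35,0,0,0,0],[-40,65,0,0,0,0],[-60,98,0,0,0,0],[-80,130,0,0,0,0],[-100,163,0,0,0,0],[-118,192,0,0,0,0],[-130,212,0,0,0,0],[-135,220,0,0,0,0],[-135,220,0,0,0,0],[-135,220,0,0,0,0]]])

```text
time: 16.93
ee_pos: [0.4801, -0.4733, 0.2083]
tool_rot: [[0.748, 0.664, -0.001], [0.664, -0.748, 0.001], [0.0, -0.001, -1.0]]
wrist_force: [-0.2, 0.3, -1.2]
opening: 0.0136
gripper_force: 40.0
```

Run:
```python
from h import *
np.set_printoptions(precision=4,suppress=True)
S=robot.state();R=S["tool_rot"]; print(S["ee_pos"],S["wrist_force"],S["time"])
w=read_camera("wrist")
q=silhouettes("pan",w)[0]; m=q["pixels"].astype(np.uint8); x=cv2.findNonZero(m); print(q["score"],cv2.boundingRect(x))
import math
c=np.array([.4806,-.4741,.029]); P0=np.array([c+[.061*math.cos(a),.061*math.sin(a),0] for a in np.linspace(0,6.28,60)]); u=proj(w,P0); print("pred",u.min(0),u.max(0), "R tool offset",R.T@(np.array([.4806,-.4741,.0235])-S["ee_pos"]))
```

```text
[ 0.4801 -0.4733  0.2083] [-0.1719  0.2653 -1.2056] 16.9333
0.89 (250, 144, 139, 121)
pred [248.2971 145.86  ] [386.8529 281.7224] R tool offset [-0.0002  0.0011  0.1847]
```

Prediction and wrist view of the pan agree (columns 250 to 389 against 248 to 387). I lower the cap.

Call:
arm_command(plan=[[[0,0,12,0,0,0],[0,1,35,0,0,0],[0,1,60,0,0,0],[0,1,85,0,0,0],[0,1,108,0,0,0],[0,1,128,0,0,0],[0,1,145,0,0,0],[0,1,158,0,0,0],[0,1,168,0,0,0],[0,1,174,0,0,0],[0,1,178,0,0,0],[0,1,180,0,0,0]]])

```text
time: 18.03
ee_pos: [0.4813, -0.4744, 0.0288]
tool_rot: [[0.748, 0.664, 0.0], [0.664, -0.748, -0.0], [-0.0, 0.0, -1.0]]
wrist_force: [0.3, -0.2, -1.1]
opening: 0.0133
gripper_force: 40.0
```

Call:
arm_command(plan=[[[0,0,1,0,0,0],[0,0,2,0,0,0],[0,0,3,0,0,0],[0,0,3,0,0,0]]])

```text
time: 18.37
ee_pos: [0.4813, -0.4745, 0.0261]
tool_rot: [[0.748, 0.664, 0.0], [0.664, -0.748, -0.0], [-0.0, 0.001, -1.0]]
wrist_force: [-0.2, -0.2, -0.5]
opening: 0.0138
gripper_force: 40.0
```

Call:
arm_command(plan=[[[0,0,0.7,0,0,0],[0,0,1.4,0,0,0],[0,0,2,0,0,0],[0,0,2,0,0,0]]])

```text
time: 18.7
ee_pos: [0.4813, -0.4745, 0.0242]
tool_rot: [[0.748, 0.664, 0.0], [0.664, -0.748, -0.0], [-0.0, 0.0, -1.0]]
wrist_force: [-0.6, -0.2, 2.8]
opening: 0.0136
gripper_force: 40.0
```

Call:
arm_command(plan=[[[0,0,0,0,0,0],[0,0,0,0,0,0],[0,0,0,0,0,0],[0,0,0,0,0,0],[0,0,-5,0,0,0],[0,0,-20,0,0,0],[0,0,-50,0,0,0],[0,0,-90,0,0,0],[0,0,-130,0,0,0],[0,0,-170,0,0,0],[0,0,-190,0,0,0],[0,0,-190,0,0,0]]], jaw=36)

```text
time: 19.7
ee_pos: [0.4823, -0.4755, 0.22]
tool_rot: [[0.748, 0.664, 0.006], [0.664, -0.748, -0.007], [-0.0, 0.009, -1.0]]
wrist_force: [-0.4, 0.2, 0.4]
opening: 0.0359
gripper_force: 0.0
```

Run:
```python
from h import *
np.set_printoptions(precision=4,suppress=True)
S=robot.state(); print(S["ee_pos"],S["wrist_force"],S["time"],S["opening"])
t=read_camera("top"); s=read_camera("scene"); w=read_camera("wrist")
cp=[.4813,-.4745,.02]
for nm,k in(("wrist",w),("top",t),("scene",s)):
    print(nm,"exp cap",proj(k,cp),"exp jug",proj(k,[.4607,-.2405,.046]))
    for n in("cap","jug","weight_100","evaporating_dish","tealight_0","pan"):
        q=silhouettes(n,k)
        for z in q[:1]:
            m=z["pixels"].astype(np.uint8); print(" ",n,round(z["score"],2),z["location"],cv2.boundingRect(cv2.findNonZero(m)))
```

```text
[ 0.4823 -0.4755  0.22  ] [-0.3928  0.1886  0.3868] 19.7 0.035935458093726745
wrist exp cap [[316.3024 213.0916]] exp jug [[69.1088 40.0407]]
  cap 0.58 [317.6, 213.2] (292, 186, 52, 56)
  jug 0.66 [71.9, 44.1] (0, 0, 167, 97)
  weight_100 0.3 [295.4, 195.5] (249, 145, 137, 134)
  evaporating_dish 0.65 [89.7, 229.9] (53, 193, 77, 74)
  tealight_0 0.71 [356.1, 18.3] (334, 0, 48, 36)
  pan 0.9 [295.8, 196.8] (249, 145, 136, 135)
top exp cap [[434.2728 264.1527]] exp jug [[304.5177 265.0803]]
  weight_100 0.76 [298.9, 157.5] (292, 149, 14, 17)
  tealight_0 0.6 [385.7, 181.2] (377, 174, 21, 21)
scene exp cap [[386.2563 339.1357]] exp jug [[296.6561 279.4071]]
  cap 0.79 [386.5, 343.4] (371, 325, 31, 31)
  jug 0.91 [297.4, 276.6] (264, 241, 64, 59)
  weight_100 0.43 [370.8, 263.6] (364, 251, 13, 18)
  evaporating_dish 0.65 [266.1, 331.2] (244, 319, 41, 29)
  tealight_0 0.69 [413.6, 294.8] (401, 290, 20, 16)
  pan 0.89 [380.0, 326.1] (350, 316, 74, 51)
```

The cap is in the pan where expected, the jug is in the cradle, and the bystanders have not moved.

```bash
python3 -c "
from workcell import robot
print(robot.job_done())"
```

```text
the job is handed in; nothing more can be done
None
```

The job is handed in at about 20 s of the 61 s: the jug stands upright in the cradle, its cap is off and set down right way up in the pan, and the final camera check showed no sign that the weight, dish or tea light had moved.

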